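# Flip up the tablet stand and set the tablet on it

### The arm

A 6-joint arm with a two-finger parallel gripper is mounted at the origin on the work surface. World frame = base frame: x ahead of the robot, y to its left, z up, the work surface at z = 0. Lengths are in mm, angles in rad, forces in N, time in s.
With the tool pointing down it reaches from about 425 to 925 mm from the base axis. Payload 12.5 kg.
Tool frame: the origin (TCP) lies midway between the tips of the shut fingers; the grasp point (between the pads) lies 19 mm behind it; z points along the fingers, y is the line along which they close (so a half turn about z gives the same grasp; the last joint's range is limited). The gripper opens to 85 mm and grips with 20 to 120 N. Pads are 22 mm wide; open, the fingers measure 114 mm over their backs; the gripper's body (76 mm by 85 mm) begins 54 mm behind the grasp point. The pads swing forward as they close: fully open they stand 13 mm farther back than shut.
Start: joints at [-1.41, 0.491, 1.559, -0, 1.092, -0.106], TCP at [164.801, -602.898, 231.327] pointing down, gripper open.
Joint ranges: [-3.1, 3.1], [-0.84, 2.19], [0.05, 2.79], [-1.13, 4.28], [0.06, 2.93], [-2.69, 2.69]. Speed limits (rad/s): [2.22, 2.22, 2.79, 3.14, 3.14, 3.14].

### API

Orientations are given as a rotation vector (axis times angle).
In Python, from bench import * gives the robot as it stands.
- The arm moves only by the shell command python3 -m jog 'ROWS' [FORCE]. ROWS is JSON, a list that holds one entry, the list of rows, each a list of 7 numbers: the turn, a rotation vector about the tool's x, y, z in rad, then the shift along the tool's x, y, z in mm, then the finger opening in mm, from 0 to 85.4. In form: [[[wx, wy, wz, tx, ty, tz, claw], ...]]. A call has exactly 10 rows; each row shifts and turns the commanded pose from where the row before left it, along the tool's axes as they then stand; what a row does not reach is not made up. A row lasts 1/12 s, in which the tool goes at most 41.7 mm and 7.16 degrees, less where a joint would pass 70% of its speed; a pose out of reach is approached as far as the arm can. A call is refused whole if a number of a shift passes 41.7 or a number of a turn 0.125, either way. A call with a gripper value outside its range is refused whole. The fingers move at their own pace and stop on an object; FORCE is the grip in N (left out, the last holds). Time passes only in rows, so rows that do not move let the fingers close, or fill a call up. It gives the time, the measured TCP pose, the force, the opening and the grip force at its end, in the units of the state.
- get_state(): the state, without advancing time (a new reading comes with each control period).
- grab_frame(name): name is "scene" or "side" or "wrist"; returns a dict with "color" (400x640x3 uint8, red, green, blue), "vfov" (degrees; the focal length in pixels is half the picture's height over the tangent of half this angle, whatever the lens; pixels are square), "cx", "cy" (the principal point, pixels), "R" (3x3) and "t" (3): a world point X has camera coordinates R X + t; the wrist camera has in their place "T_tool_cam" (4x4, takes a point from camera to tool coordinates, whose origin is the TCP and whose axes are the flange's). Camera axes: x right, y down, z forward; pixel columns grow to the right and rows downward; lengths in mm; the calibration is good to about 2 mm. A picture is of the moment at which its call begins: read the wrist's pose just before it. There is no depth.
- hand_in(): hands the job in; it is judged then, once.
The state is a dict: "time": time; "joint_pos": joint angles; "qvel": joint speeds; "effort": joint torques, N m; "position": TCP position; "ee_rot": TCP orientation; "wrist_force": force on the tool from outside, world axes, zero at the start; "moment": the same for the moment, N m; "width": finger opening in mm; "gripper_force": force on a finger pad.
Only numpy, scipy, OpenCV 4.12 (cv2) and the standard library are available. Lean on these libraries where they do the work, as an engineer would, in place of code of your own. Each camera call takes 0.05 s, during which the arm holds its last target. There are 200 camera calls.

### The job

Push the back rest of the white tablet stand up and over until it snaps to its reclined stop and stays there by itself. Then take the blue tablet out of its charging dock and gently set it on the stand's ledge, roughly centred, upright with the screen facing out over the front lip, so that it leans back on the rest by itself; leave the other things on the desk alone.

Things in the scene. Friction and masses are not known exactly. Their poses are not given: they have to be found in the camera images.
- stand: white tablet stand, fixed. Base 150 (x) by 180 (y) by 14 mm thick; origin at the centre of its underside, z up, -x is its front. Ledge: the base's top (z = 14 mm) behind a front lip (x -33 to -25 mm, top z = 28 mm, 160 mm long). The rest's hinge runs along y at x = 20, z = 30 mm between two aluminium cheeks (y = +-68 to +-76, x = 20 to 56, top z = 36 mm).
- rest (a joint): angle of the sprung back rest, rad. 0 = folded forward on its stop, 60 degrees above horizontal, leaning over the ledge to the front (-x); grows as it rises and tips back; upright at 0.52; 0.873 = other stop, reclined 20 degrees to +x from vertical. The spring drives it away from about 0.44 to the nearer stop; leaving 0 takes about 5 N at the bar, square to the plate, less as it rises.
- rest_edge (a point): middle of the axis of the orange bar (12 mm thick, 130 mm long along y) that ends the rest, 70 mm from the hinge; moves with the rest. Below it the rest is an aluminium plate 120 mm wide, 8 mm thick. With the rest folded, this point is 15 mm in front (-x) of and 91 mm above the stand's origin.
- dock: grey charging dock, fixed to the desk: base 100 (x) by 130 (y) by 12 mm, origin at the centre of its underside, with a slot along y, 16 mm wide, between two walls 10 mm thick and 120 mm long whose tops are at z = 42 mm; the slot's floor is at z = 12 mm.
- tablet: blue tablet in a stiff case, 12 mm thick (x), 200 mm wide (y), 140 mm tall (z), about 0.4 kg; origin at the centre of its bottom long edge face; the dark screen is on its -x side. It starts upright in the dock's slot, its axes along the dock's. When it leans on the reclined rest, about 45 mm of its height stand free above the orange bar.
- can: blue drink can, 66 mm diameter, 122 mm tall, bystander; origin at the centre of its foot
- jar: amber jar with white lid and red label, 90 mm diameter, 140 mm tall, bystander; origin at the centre of its foot
- mug: white mug, 80 mm diameter, 90 mm tall, bystander; origin at the centre of its foot
- phone: pale grey phone lying flat, 150 by 72 by 9 mm, bystander; origin at the centre of its underside
- fan: pink table fan, foot 70 mm across, 190 mm tall, bystander; origin at the centre of its foot
- notebook: red notebook lying flat, 210 by 148 by 18 mm, bystander; origin at the centre of its underside
Mind the look-alikes: they are no part of the job. Of the things that look like the tablet, the smallest one is meant.

How it is judged:
By the outcome, as a careful person would: the job done as asked, in the order asked, and still so for the second after the job is handed in, with the robot touching nothing.
It also fails if it takes over 53 s, if anything falls off the work surface, if the arm or the gripper's body presses on something with over 40 N, if the wrist force passes 120 N, or if a joint passes its speed limit or range.

## Working session

There is one attempt and no reset: what is moved stays moved. The work goes in short steps, Python scripts to look and compute and a shell command to move; the robot and the scene stay as the last step left them, time stands still between calls to the robot, and variables do not carry over. Pictures are saved under pics/ and viewed, at most 10 in all, crops included, and the job is handed in when it is done.

```bash
mkdir -p pics; ls; python3 - <<'E'
from bench import *
import cv2,numpy as np
for n in ("scene","side"):
    f=grab_frame(n); cv2.imwrite(f"pics/{n}0.png",f["color"][:,:,::-1])
    print(n,f["vfov"],f["cx"],f["cy"],np.round(f["R"],4).tolist(),np.round(f["t"],1).tolist())
print(get_state())
E
```

```text
pics
scene 52.91070475374266 317.96410400370274 197.16415267984317 [[-0.1281, 0.9917, -0.0085], [0.8337, 0.1031, -0.5424], [-0.5371, -0.0766, -0.84]] [63.3, -370.5, 1542.2]
side 44.81478624036313 322.026086555356 200.0487045157448 [[-0.8092, -0.5875, 0.0049], [-0.4511, 0.616, -0.6458], [0.3764, -0.5248, -0.7635]] [416.4, 289.3, 1526.6]
{'time': 0.1, 'joint_pos': array([-1.40964604e+00,  4.91511300e-01,  1.55942111e+00,  5.63197617e-06,
        1.09168863e+00, -1.05600952e-01]), 'qvel': array([ 0.0020131 , -0.00151387, -0.0001326 , -0.00016213, -0.0002959 ,
       -0.00065569]), 'effort': array([ 1.66837559e-03, -6.19447017e+01, -2.62025106e+01, -1.27446879e-04,
        2.93643781e-03,  6.43140410e-06]), 'position': array([ 164.73796779, -602.68008003,  230.76747937]), 'ee_rot': array([-3.11267262e+00, -4.17629895e-01,  3.70031052e-05]), 'wrist_force': array([ 0.08807898, -0.10500515,  0.31418837]), 'moment': array([-0.0197304 , -0.01447003, -0.01995851]), 'gripper_force': 0.0, 'width': 85.6225302613244}
```

View pics/scene0.png

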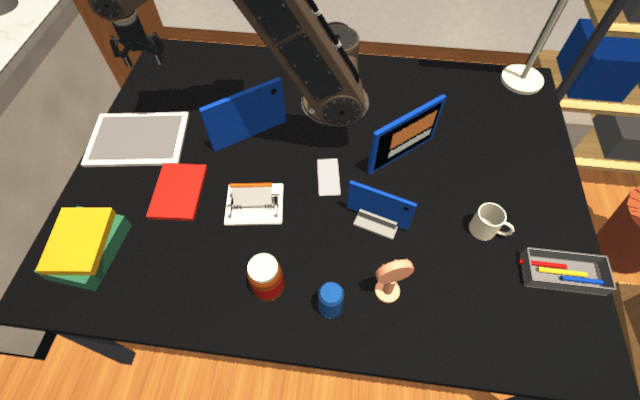

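View pics/side0.png

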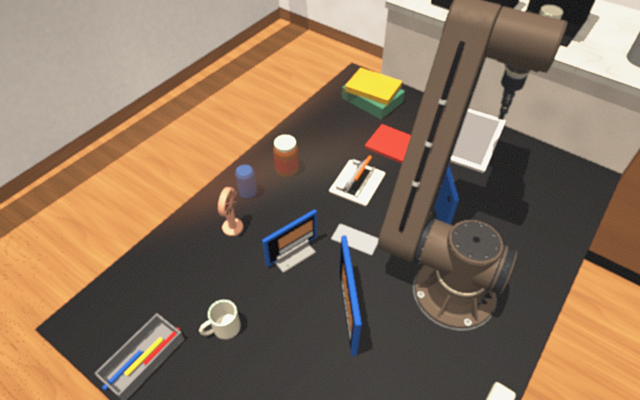

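The blue tablets are at scene (245,113), (407,133) and (380,206). There is also a white slate at (137,138) and a blue can at (331,300). By the description I choose (380,206), the smallest, standing in the grey dock; in the side view it is at (290,240). The stand is at scene (255,205) and side (357,182). I'll check both in one close crop.

```bash
python3 - <<'E'
import cv2,numpy as np
a=cv2.imread("pics/scene0.png");b=cv2.imread("pics/side0.png")
def c(i,x,y,w=100,h=75,s=4): return cv2.resize(i[y-h//2:y+h//2,x-w//2:x+w//2],(400,300),interpolation=cv2.INTER_CUBIC)
cv2.imwrite("pics/crop0.png",np.vstack([np.hstack([c(a,255,203),c(a,380,210)]),np.hstack([c(b,357,180),c(b,292,240)])]))
E
```

```text
(no output)
```

View pics/crop0.png

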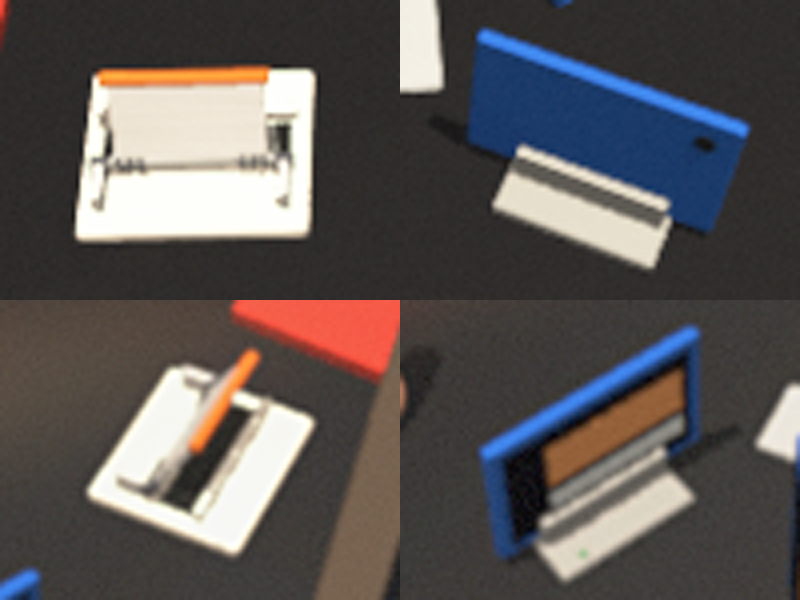

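The crops confirm it: the dock tablet has its dark screen towards the robot and its plain blue back towards the scene camera. The stand's bar leans towards the robot, so its front is roughly -x. Now to measure positions.

```bash
cat > h.py <<'E'
from bench import *
import cv2,numpy as np
from scipy.spatial.transform import Rotation as Ro
def ray(f,uv):
    fl=200/np.tan(np.radians(f["vfov"])/2); uv=np.atleast_2d(uv).astype(float)
    d=np.c_[(uv[:,0]-f["cx"])/fl,(uv[:,1]-f["cy"])/fl,np.ones(len(uv))]
    R=np.array(f["R"]); C=-R.T@np.array(f["t"]); return C,d@R
def onz(f,uv,z):
    C,d=ray(f,uv); return C+d*((z-C[2])/d[:,2])[:,None]
def tri(f,a,g,b):
    C1,d1=ray(f,a);C2,d2=ray(g,b);out=[]
    for p,q in zip(d1,d2):
        A=np.c_[p,-q];s=np.linalg.lstsq(A,C2-C1,rcond=None)[0]
        out.append((C1+s[0]*p+C2+s[1]*q)/2)
    return np.array(out)
E
python3 - <<'E'
from h import *
f=grab_frame("scene");g=grab_frame("side")
cr=lambda p,ox,oy,X,Y:(np.array(p)-[ox,oy])/[4,300/74]+[X,Y]
np.set_printoptions(precision=1,suppress=True)
print("stand scene",onz(f,cr([[95,70],[315,70],[310,235],[77,237]],0,0,205,166),14).tolist())
print("stand side",onz(g,cr([[180,365],[315,425],[237,553],[90,492]],0,300,307,143),14).tolist())
print("bar",tri(f,cr([[98,76],[270,76]],0,0,205,166),g,cr([[253,355],[200,445]],0,300,307,143)).tolist())
sc=cr([[480,36],[747,130]],400,0,330,173); si=cr([[694,332],[486,452]],400,300,242,203)
print("tab",onz(f,sc,152).tolist(),onz(g,si,152).tolist(),tri(f,sc,g,si[[0,1]]).tolist())
# coloured masks
for n,F,lo,hi,z in(("can",f,0,0,0),): pass
print("can/jar/fan/mug tops",onz(f,[[331,291]],122)[0],onz(f,[[263,266]],140)[0],onz(f,[[388,292]],0)[0],onz(f,[[490,215]],90)[0],"phone",onz(f,[[329,177]],9)[0],
 "big",onz(f,[[202,100],[287,82],[372,135],[445,99]],200))
E
```

```text
stand scene [[436.21390280599326, -302.68580376114943, 14.0], [414.12128096217987, -123.32856161030443, 14.0], [564.7275342121542, -100.65461118908863, 14.0], [588.5593663997932, -278.2242635483756, 14.0]]
stand side [[580.3456753678515, -288.8100111516553, 14.0], [433.42960508205505, -298.58014722018856, 14.0], [409.2908897265068, -124.08532141875173, 14.0], [556.9006904173132, -104.84122335345819, 14.0]]
bar [[492.78277218132746, -270.48245717538464, 92.88372430265053], [472.65396197906693, -145.03716551215535, 91.29019324784178]]
tab [[479.50162124861606, 91.81218795193158, 152.0], [534.6977088999377, 280.5916701246242, 152.0]] [[473.86425127411945, 92.66170005916001, 152.0], [532.2715040273672, 277.8364934881595, 152.0]] [[476.06741634967955, 91.04002137077498, 148.01611686635397], [533.2931716061121, 279.23154041124695, 151.47564649476067]]
can/jar/fan/mug tops [796.6  73.  122. ] [ 759.1 -105.9  140. ] [735.7 229.6   0. ] [502.6 501.8  90. ] phone [367.3  20.7   9. ] big [[ 256.3 -397.6  200. ]
 [ 142.7 -145.4  200. ]
 [ 337.7  141.7  200. ]
 [ 160.8  360.3  200. ]]
```

Stand origin is about (497.5, -202.5) with yaw +0.13. Tablet is about (505, 186) with yaw -0.295. Plan: shut the fingers and turn the tool so its x axis lies along the stand's x, then swing around well clear of the large tablet to the front of the bar.

```bash
python3 -m jog '[[[0,0,0.068,34,-16,0,0],[0,0,0.068,34,-16,0,0],[0,0,0,34,-16,0,0],[0,0,0,34,-16,0,0],[0,0,0,34,-16,0,0],[0,0,0,34,-16,0,0],[0,0,0,34,-16,0,0],[0,0,0,34,-16,0,0],[0,0,0,34,-16,0,0],[0,0,0,34,-16,0,0]]]' 40
cat >> h.py <<'E'
def pose():
    s=get_state();return s,np.array(s["position"]),Ro.from_rotvec(s["ee_rot"]).as_matrix()
S0=np.array([497.5,-202.5,0]);SY=0.13
def stand(p): return S0+Ro.from_euler("z",SY).apply(p)
def togo(P,Rt=None):
    s,p,R=pose(); print("t",round(s["time"],2),"pos",np.round(p,1),"shift",np.round(R.T@(np.array(P)-p),1), "turn" if Rt is not None else "", np.round(Ro.from_matrix(R.T@Rt).as_rotvec(),3) if Rt is not None else "")
def down(psi,lean=0): # tool x at yaw psi, pointing down
    c,s=np.cos(psi),np.sin(psi);return np.array([[c,s,0],[s,-c,0],[0,0,-1]]).astype(float)
E
python3 - <<'E'
from h import *
togo(stand([-68,0,80]),down(SY))
E
```

```text
time: 1.03
position: [477.9, -392.4, 231.3]
ee_rot: [3.135, 0.205, -0.0]
wrist_force: [0.7, -0.2, 0.1]
width: -0.1
gripper_force: 0.0
t 1.03 pos [ 477.9 -392.4  231.3] shift [ -23.8 -185.8  151.3] turn [0.    0.    0.001]
```

```bash
python3 -m jog '[[[0,0,0,-12,-30,0,0],[0,0,0,-12,-30,0,0],[0,0,0,0,-35,0,0],[0,0,0,0,-35,10,0],[0,0,0,0,-30,25,0],[0,0,0,0,-26,30,0],[0,0,0,0,0,35,0],[0,0,0,0,0,35,0],[0,0,0,0,0,16,0],[0,0,0,0,0,0,0]]]'
python3 - <<'E'
from h import *
s,p,R=pose();print(Ro.from_euler("z",-SY).apply(p-S0),p)
f=grab_frame("side");g=grab_frame("scene")
c=lambda i,x,y:cv2.resize(i["color"][y-50:y+50,x-65:x+65,::-1],(390,300),interpolation=cv2.INTER_CUBIC)
cv2.imwrite("pics/push0.png",np.hstack([c(f,360,165),c(g,250,190)]))
E
```

```text
time: 1.87
position: [427.3, -211.5, 77.4]
ee_rot: [-3.132, -0.206, 0.007]
wrist_force: [-0.9, -0.8, 0.2]
width: -0.2
gripper_force: 0.0
[-70.78206921   0.1882246   77.42086928] [ 427.29079708 -211.48913651   77.42086928]
```

View pics/push0.png

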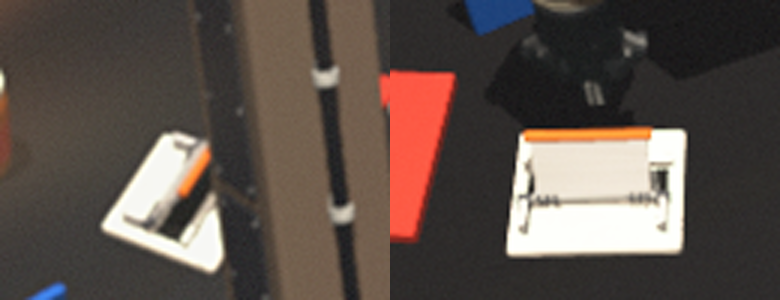

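The shut fingers (scene crop, around (585,100)) hang in front of the orange bar and are centred on it. Push along the stand's +x.

```bash
python3 -m jog '[[[0,0,0,9,0,0,0],[0,0,0,9,0,0,0],[0,0,0,9,0,0,0],[0,0,0,9,0,0,0],[0,0,0,9,0,0,0],[0,0,0,9,0,0,0],[0,0,0,9,0,0,0],[0,0,0,9,0,0,0],[0,0,0,9,0,-1,0],[0,0,0,4,0,-1,0]]]'
python3 -m jog '[[[0,0,0,0,0,0,0],[0,0,0,0,0,0,0],[0,0,0,-15,0,0,0],[0,0,0,-30,0,0,0],[0,0,0,-25,0,-20,0],[0,0,0,0,0,-40,0],[0,0,0,0,0,-40,0],[0,0,0,0,0,-40,20],[0,0,0,0,0,-40,40],[0,0,0,0,0,0,60]]]'
python3 - <<'E'
from h import *
s,p,R=pose();print(Ro.from_euler("z",-SY).apply(p-S0),p)
f=grab_frame("side");g=grab_frame("scene")
c=lambda i,x,y:cv2.resize(i["color"][y-50:y+50,x-65:x+65,::-1],(390,300),interpolation=cv2.INTER_CUBIC)
cv2.imwrite("pics/push1.png",np.hstack([c(f,360,165),c(g,250,190)]))
E
```

```text
time: 2.8
position: [514.4, -201.2, 82.5]
ee_rot: [3.134, 0.206, 0.002]
wrist_force: [0.2, -0.5, -0.9]
width: -0.1
gripper_force: 0.0
time: 3.63
position: [444.7, -211.6, 269.2]
ee_rot: [3.128, 0.204, 0.013]
wrist_force: [-0.0, 0.0, -0.2]
width: 36.1
gripper_force: 0.0
[-53.53329169  -2.19528612 269.24923735] [ 444.70301195 -211.61650444  269.24923735]
```

View pics/push1.png

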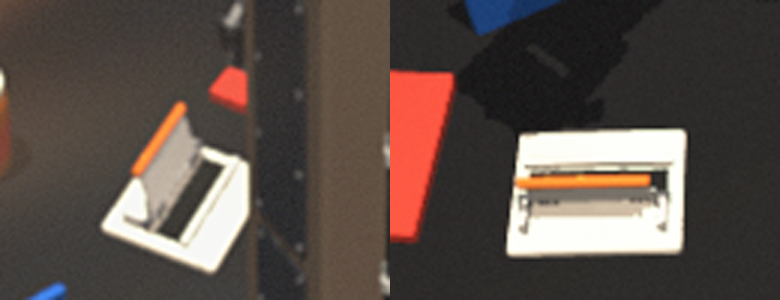

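The rest now stands reclined by itself: the orange bar is at scene crop (583,182) and side crop (160,140). Next I go above the docked tablet.

```bash
python3 - <<'E'
from h import *
f=grab_frame("side");g=grab_frame("scene")
b=tri(g,[[227.3,201],[271.7,200.3]],f,[[295+45,115+56.7],[295+60.7,115+35.7]])
print(b,Ro.from_euler("z",-SY).apply(b-S0))
togo([505,186,250],down(1.276))
E
python3 -m jog '[[[0,0,0,11,-38,0,60],[0,0,0,11,-38,0,60],[0,0,0,11,-38,0,60],[0,0,0,11,-38,0,60],[0,0,0,11,-38,0,60],[0,0,0,11,-38,0,60],[0,0,0,11,-38,0,60],[0,0,0,11,-38,0,60],[0,0,0,11,-38,0,60],[0,0,0,11,-38,0,60]]]'
python3 -m jog '[[[0,0,-0.1145,0,0,0,60],[0,0,-0.1145,0,0,0,60],[0,0,-0.1145,0,0,0,60],[0,0,-0.1145,0,0,0,60],[0,0,-0.1145,0,0,0,60],[0,0,-0.1145,0,0,0,60],[0,0,-0.1145,0,0,0,60],[0,0,-0.1145,0,0,0,60],[0,0,-0.1145,0,0,0,60],[0,0,-0.1145,0,0,0,60]]]'
python3 - <<'E'
from h import *
togo([505,186,250],down(1.276))
s,p,R=pose();w=grab_frame("wrist")
print(np.round(w["T_tool_cam"],3).tolist(),w["vfov"],w["cx"],w["cy"])
cv2.imwrite("pics/w0.png",w["color"][:,:,::-1])
E
```

```text
[[ 555.79817312 -230.45930127   52.67028415]
 [ 533.21984271 -159.60437472  149.71954108]] [[ 54.18176689 -35.28081141  52.67028415]
 [ 40.97917248  37.90315625 149.71954108]]
t 3.83 pos [ 442.7 -210.2  261.4] shift [ 113.4 -384.7   11.6] turn [-1.000e-03  1.000e-03 -1.145e+00]
time: 4.67
position: [502.2, 182.5, 260.5]
ee_rot: [3.134, 0.205, -0.005]
wrist_force: [0.5, -1.5, 0.6]
width: 59.7
gripper_force: 0.0
time: 5.5
position: [502.3, 180.4, 260.3]
ee_rot: [-2.518, -1.877, 0.005]
wrist_force: [-0.2, -0.1, -0.6]
width: 59.8
gripper_force: 0.0
t 5.5 pos [502.3 180.4 260.3] shift [ 6.1  1.  10.3] turn [-0.003  0.002  0.005]
[[0.0, -0.954, -0.301, 76.143], [1.0, -0.0, 0.0, 0.298], [-0.0, -0.301, 0.954, -143.176], [0.0, 0.0, 0.0, 1.0]] 58.02216518534316 317.3841857167704 202.511987154834
```

View pics/w0.png

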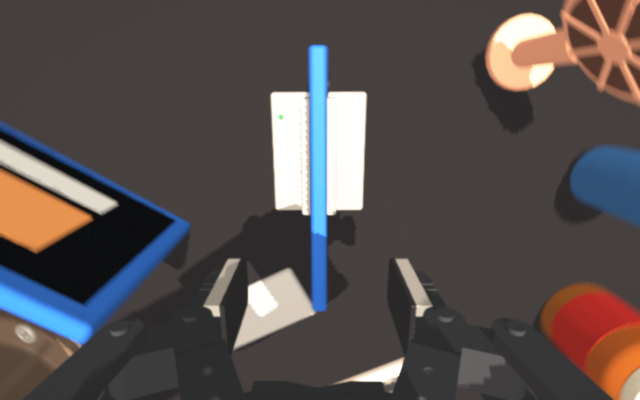

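The wrist view shows the tablet's top edge as a vertical blue strip from (318,45) to (320,311), midway between the fingers, with the dock beneath it.

```bash
python3 - <<'E'
from h import *
s,p,R=pose();w=grab_frame("wrist");T=w["T_tool_cam"]
c=w["color"].astype(int);m=(c[:,:,2]>110)&(c[:,:,2]>c[:,:,0]+50)
pts=[]
rows=[]
for v in range(40,318):
    u=np.where(m[v,290:345])[0]
    if len(u)>5: rows.append((v,290+u.min(),290+u.max()))
rows=np.array(rows);print(rows[[0,20,100,160,-1]].tolist())
fl=200/np.tan(np.radians(w["vfov"])/2)
def pt(u,v):
    d=R@T[:3,:3]@np.array([(u-w["cx"])/fl,(v-w["cy"])/fl,1]);C=p+R@T[:3,3]
    return C+d*(152-C[2])/d[2]
a=pt(rows[3,1:].mean()+.5,rows[0,0]);b=pt(rows[-4,1:].mean()+.5,rows[-1,0])
print(a,b,(a+b)/2,np.linalg.norm(a-b),"yaw",np.arctan2(-(a-b)[0],(a-b)[1]))
togo([*((a+b)/2)[:2],127],down(np.pi/2+np.arctan2(-(a-b)[0],(a-b)[1])))
E
```

```text
[[44, 316, 326], [64, 311, 330], [144, 311, 327], [204, 310, 325], [311, 313, 321]]
[533.58655725 278.97126254 152.        ] [475.59065785  88.85737939 152.        ] [504.58860755 183.91432097 152.        ] 198.76320814950535 yaw -0.29609134352078714
t 5.6 pos [502.4 180.5 260.6] shift [  4.2   1.5 133.5] turn [-0.003  0.002  0.003]
```

```bash
python3 -m jog '[[[0,0,0,4,1.5,20,60],[0,0,0,0,0,30,60],[0,0,0,0,0,30,60],[0,0,0,0,0,25,60],[0,0,0,0,0,16,60],[0,0,0,0,0,10,60],[0,0,0,0,0,5,60],[0,0,0,0,0,0,50],[0,0,0,0,0,0,40],[0,0,0,0,0,0,30]]]' 30
python3 -m jog '[[[0,0,0,0,0,0,20],[0,0,0,0,0,0,14],[0,0,0,0,0,0,8],[0,0,0,0,0,0,4],[0,0,0,0,0,0,0],[0,0,0,0,0,0,0],[0,0,0,0,0,0,0],[0,0,0,0,0,0,0],[0,0,0,0,0,0,0],[0,0,0,0,0,0,0]]]' 40
```

```text
time: 6.43
position: [505.9, 184.1, 127.1]
ee_rot: [2.524, 1.87, 0.002]
wrist_force: [0.1, 0.1, 0.7]
width: 30.5
gripper_force: 0.0
time: 7.27
position: [505.3, 184.2, 127.1]
ee_rot: [-2.524, -1.871, -0.001]
wrist_force: [-2.0, 1.3, 6.1]
width: 11.1
gripper_force: 39.2
```

```bash
python3 -m jog '[[[0,0,0,0,0,-4,0],[0,0,0,0,0,-8,0],[0,0,0,0,0,-10,0],[0,0,0,0,0,-12,0],[0,0,0,0,0,-20,0],[0,0,0,0,0,-25,0],[0,0,0,0,0,-25,0],[0,0,0,0,0,-25,0],[0,0,0,0,0,-20,0],[0,0,0,0,0,-8,0]]]'
python3 - <<'E'
from h import *
print(stand([0,0,0]))
togo(stand([0,0,280]),down(np.pi/2+SY))
f=grab_frame("scene");cv2.imwrite("pics/s2.png",f["color"][:,:,::-1])
E
```

```text
time: 8.1
position: [506.0, 184.1, 286.9]
ee_rot: [2.522, 1.87, 0.007]
wrist_force: [-0.3, 0.2, -2.7]
width: 11.3
gripper_force: 39.3
[ 497.5 -202.5    0. ]
t 8.1 pos [506.  184.1 286.9] shift [-372.4  104.3    6.5] turn [ 0.005 -0.001 -0.425]
```

View pics/s2.png

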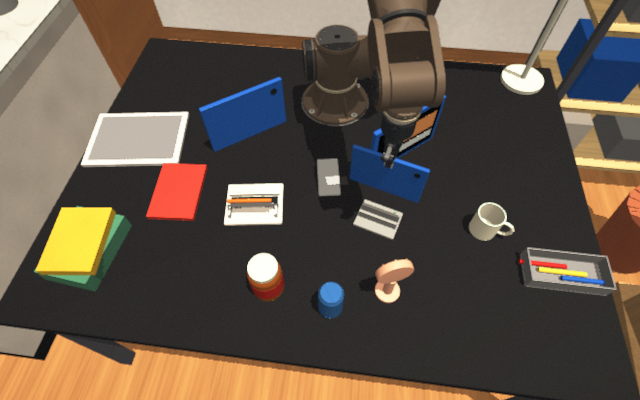

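The tablet is lifted clear, hanging at scene (388,172), and the dock at (380,219) is empty. Carry it over to the stand.

```bash
python3 -m jog '[[[0,0,0,-20,6,0,0],[0,0,0,-32,9,0,0],[0,0,0,-36,10,0,0],[0,0,0,-37,10,0,0],[0,0,0,-37,10,0,0],[0,0,0,-37,10,0,0],[0,0,0,-37,10,0,0],[0,0,0,-37,10,0,0],[0,0,0,-36,10,0,0],[0,0,0,-30,8,0,0]]]'
python3 -m jog '[[[0,0,0,-20,6,0,0],[0,0,0,-13,5,0,0],[0,0,-0.07,0,0,0,0],[0,0,-0.09,0,0,0,0],[0,0,-0.09,0,0,0,0],[0,0,-0.09,0,0,0,0],[0,0,-0.085,0,0,0,0],[0,0,0,0,0,0,0],[0,0,0,0,0,0,0],[0,0,0,0,0,0,0]]]'
python3 - <<'E'
from h import *
togo(stand([0,0,280]),down(np.pi/2+SY))
for n in("scene","side","wrist"):
    f=grab_frame(n);c=f["color"].astype(int)
    m=((c[:,:,0]>170)&(c[:,:,1]>60)&(c[:,:,1]<150)&(c[:,:,2]<60)).astype(np.uint8)
    if n=="scene": m[:, :200]=0;m[:,300:]=0;m[:170]=0;m[230:]=0
    if n=="side": m[:, :330]=0;m[:,400:]=0;m[:130]=0;m[200:]=0
    yx=np.argwhere(m)
    cv2.imwrite(f"pics/p_{n}.png",f["color"][:,:,::-1])
    if len(yx) and n!="wrist":
        r=cv2.minAreaRect(yx[:,::-1].astype(np.float32));b=cv2.boxPoints(r);print(n,len(yx),r)
        # axis ends
        l=sorted([(np.linalg.norm(b[i]-b[(i+1)%4]),i) for i in(0,1)]);i=l[0][1]
        e=[(b[i]+b[i+1])/2,(b[(i+2)%4]+b[(i+3)%4])/2]
        P=onz(f,e,97);print(P,P.mean(0),np.arctan2(-(P[0]-P[1])[0],(P[0]-P[1])[1]),Ro.from_euler("z",-SY).apply(P.mean(0)-S0))
a=cv2.imread("pics/p_scene.png")[130:250,180:340];b=cv2.imread("pics/p_wrist.png")
cv2.imwrite("pics/v3.png",np.hstack([cv2.resize(a,(400,300),interpolation=cv2.INTER_CUBIC),cv2.resize(b,(400,300))]))
E
```

```text
time: 8.98
position: [495.1, -169.7, 282.4]
ee_rot: [-2.524, -1.869, 0.001]
wrist_force: [0.4, -0.2, -3.5]
width: 11.2
gripper_force: 39.3
time: 9.82
position: [496.8, -201.8, 283.0]
ee_rot: [-2.075, -2.358, 0.0]
wrist_force: [-0.3, -0.2, -4.2]
width: 11.2
gripper_force: 39.3
t 9.82 pos [ 496.8 -201.8  283. ] shift [-0.8  0.6  3. ] turn [-0.    -0.    -0.002]
scene 112 ((234.01361083984375, 193.2178955078125), (73.39547729492188, 19.3043212890625), 22.98871612548828)
[[ 485.41212533 -362.9856519    97.        ]
 [ 560.82232587 -137.84695706   97.        ]] [ 523.1172256  -250.41630448   97.        ] 2.81838782668549 [ 19.18947568 -50.83284869  97.        ]
side 9 ((354.1720886230469, 159.1065673828125), (1.6644792556762695, 39.8194694519043), 50.19442367553711)
[[ 522.08750198 -311.23062042   97.        ]
 [ 539.58983485 -135.72420974   97.        ]] [ 530.83866841 -223.47741508   97.        ] 3.0421965335836987 [ 30.33796397 -25.12223512  97.        ]
```

View pics/v3.png

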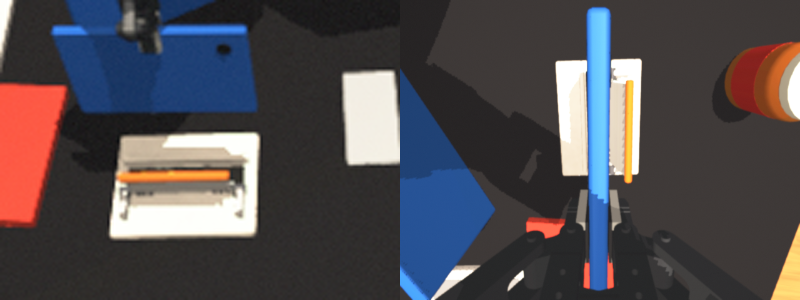

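The wrist view shows the bar at px ~(366,108)-(365,244) and the base corners at (250,80), (386,80), (384,233) and (259,233). The tablet edge runs parallel to the bar. I'll refine the stand pose from this view.

```bash
python3 - <<'E'
from h import *
s,p,R=pose();w=grab_frame("wrist");T=w["T_tool_cam"];f=dict(w)
Rw=R@T[:3,:3];f["R"]=Rw.T;f["t"]=-Rw.T@(p+R@T[:3,3])
c=w["color"].astype(int);m=(c[:,:,0]>150)&(c[:,:,1]>60)&(c[:,:,2]<80);m[:,:340]=0;m[:,400:]=0;m[260:]=0;m=m.astype(np.uint8)
yx=np.argwhere(m);r=cv2.minAreaRect(yx[:,::-1].astype(np.float32));print(len(yx),r)
x,y,wd,h=cv2.boundingRect(m);print(x,y,wd,h)
e=[[m[y:y+15].nonzero()[1].mean(),y],[m[y+h-15:y+h].nonzero()[1].mean(),y+h]]
np.set_printoptions(precision=1,suppress=True)
P=onz(f,e,97);print("bar",P,P.mean(0),np.linalg.norm(P[0]-P[1]),"yaw",[round(np.arctan2(-d[0],d[1]),3) for d in [P[0]-P[1]]],Ro.from_euler("z",-SY).apply(P.mean(0)-S0))
# white base edges along rows
g=c.min(2)
for v in(90,150,210):
    u=np.where(g[v,200:440]>150)[0]+200;q=onz(f,[[u.min(),v],[u.max(),v]],14);print(u.min(),u.max(),Ro.from_euler("z",-SY).apply(q-S0))
for u in(265,375):
    v=np.where(g[40:280,u]>150)[0]+40;q=onz(f,[[u,v.min()],[u,v.max()]],14);print(v.min(),v.max(),Ro.from_euler("z",-SY).apply(q-S0))
E
```

```text
1452 ((365.0081481933594, 175.49200439453125), (13.023770332336426, 135.07626342773438), 0.46205273270606995)
358 108 15 136
bar [[ 532.2 -137.1   97. ]
 [ 552.7 -266.4   97. ]] [ 542.5 -201.7   97. ] 130.93927078236416 yaw [np.float64(0.157)] [44.7 -5.1 97. ]
249 385 [[-75.1  75.5  14. ]
 [ 73.3  75.3  14. ]]
254 383 [[-73.2   9.8  14. ]
 [ 74.7   9.6  14. ]]
259 381 [[-71.1 -62.8  14. ]
 [ 76.1 -63.   14. ]]
81 233 [[-57.2  84.8  14. ]
 [-65.2 -92.7  14. ]]
79 232 [[ 61.9  86.7  14. ]
 [ 70.2 -91.5  14. ]]
```

```bash
sed -i 's/^S0=.*/S0=np.array([498.9,-206.2,0]);SY=0.157/' h.py
cat >> h.py <<'E'
def leanpose(th,xb,dz=0):
    s,c=np.sin(th),np.cos(th)
    P=np.array([xb-6*c+115*s,0,14+6*s+115*c+dz])
    return stand(P),Ro.from_euler("z",SY).as_matrix()@Ro.from_euler("y",th).as_matrix()@np.array([[0,1,0],[1,0,0],[0,0,-1.]])
E
python3 -m jog '[[[0,0,-0.027,0,0,0,0],[0.05,0,0,0,0,0,0],[0.08,0,0,0,0,0,0],[0.1,0,0,0,0,0,0],[0.1,0,0,0,0,0,0],[0.1,0,0,0,0,0,0],[0.06,0,0,0,0,0,0],[0,0,0,0,0,0,0],[0,0,0,0,0,0,0],[0,0,0,0,0,0,0]]]'
python3 - <<'E'
from h import *
togo(*leanpose(.49,-9,50))
s,p,R=pose();print(s["joint_pos"],s["width"],s["wrist_force"])
E
```

```text
time: 10.85
position: [496.8, -202.2, 283.4]
ee_rot: [-1.805, -2.112, 0.525]
wrist_force: [-0.8, 0.3, -3.4]
width: 11.5
gripper_force: 39.4
t 10.85 pos [ 496.8 -202.2  283.4] shift [-4.2 90.4 82.4] turn [ 0.003  0.    -0.   ]
[-0.39288302  0.49524961  1.48761825 -0.24740784  1.58274723 -0.49896218] 11.507077535067165 [-0.78569201  0.32139269 -3.36118814]
```

```bash
python3 -m jog '[[[0,0,0,-1,7,5,0],[0,0,0,-1,13,12,0],[0,0,0,-1,16,15,0],[0,0,0,-1,16,15,0],[0,0,0,0,16,15,0],[0,0,0,0,13,12,0],[0,0,0,0,9,8.4,0],[0,0,0,0,0,0,0],[0,0,0,0,0,0,0],[0,0,0,0,0,0,0]]]'
python3 - <<'E'
from h import *
togo(*leanpose(.49,-9,50));togo(*leanpose(.49,-9,0))
f=grab_frame("scene");g=grab_frame("side");w=grab_frame("wrist")
c=lambda i,x,y:cv2.resize(i["color"][y-50:y+50,x-65:x+65,::-1],(390,300),interpolation=cv2.INTER_CUBIC)
cv2.imwrite("pics/v4.png",np.vstack([np.hstack([c(f,255,190),c(g,350,150)]),np.hstack([cv2.resize(w["color"][:,:,::-1],(390,244)),np.zeros((244,390,3),np.uint8)])]))
E
```

```text
time: 11.68
position: [537.7, -200.0, 169.2]
ee_rot: [-1.804, -2.111, 0.527]
wrist_force: [-0.0, 0.2, -2.9]
width: 11.3
gripper_force: 39.4
t 11.68 pos [ 537.7 -200.   169.2] shift [-0.1  0.9  0.6] turn [ 0.001  0.001 -0.001]
t 11.68 pos [ 537.7 -200.   169.2] shift [-0.  24.4 44.7] turn [ 0.001  0.001 -0.001]
```

View pics/v4.png

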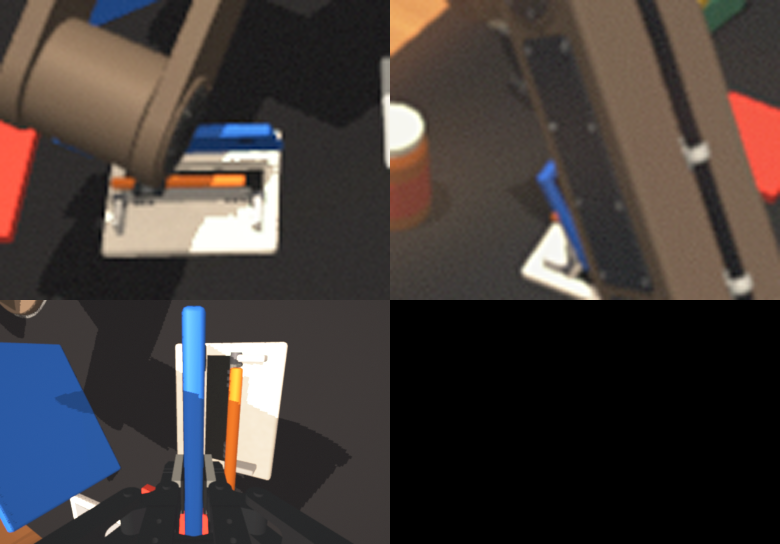

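The tablet leans parallel to the rest, clear above the ledge: in the wrist view its strip is at x≈193 and the bar at x≈235. Lower it vertically.

```bash
python3 -m jog '[[[0,0,0,0,2.5,4.4,0],[0,0,0,0,4,7,0],[0,0,0,0,4,7.2,0],[0,0,0,0,4,7.2,0],[0,0,0,0,3,5.4,0],[0,0,0,0,2,3.6,0],[0,0,0,0,1.5,2.7,0],[0,0,0,0,0.9,1.8,0],[0,0,0,0,0.5,1,0],[0,0,0,0,0,0,0]]]'
python3 -m jog '[[[0,0,0,0,0.5,0.9,0],[0,0,0,0,0.5,0.9,0],[0,0,0,0,0.5,0.9,0],[0,0,0,0,0,0,0],[0,0,0,0,0,0,0],[0,0,0,0,0,0,0],[0,0,0,0,0,0,0],[0,0,0,0,0,0,0],[0,0,0,0,0,0,0],[0,0,0,0,0,0,0]]]'
python3 - <<'E'
from h import *
togo(*leanpose(.49,-9,0))
E
```

```text
time: 12.67
position: [538.4, -199.6, 122.1]
ee_rot: [-1.803, -2.11, 0.528]
wrist_force: [0.8, -0.2, -4.3]
width: 11.3
gripper_force: 39.4
time: 13.5
position: [538.4, -199.6, 119.1]
ee_rot: [-1.803, -2.11, 0.528]
wrist_force: [-0.4, -0.9, -3.9]
width: 11.0
gripper_force: 39.4
t 13.5 pos [ 538.4 -199.6  119.1] shift [-0.3  0.2  0.8] turn [ 0.  0. -0.]
```

```bash
python3 -m jog '[[[0,0,0,0,0.3,0.5,0],[0,0,0,0,0.3,0.5,0],[0,0,0,0,0.3,0.5,0],[0,0,0,0,0,0,0],[0,0,0,0,0,0,0],[0,0,0,0,0,0,0],[0,0,0,0,0,0,0],[0,0,0,0,0,0,0],[0,0,0,0,0,0,0],[0,0,0,0,0,0,0]]]'
```

```text
time: 14.33
position: [538.8, -199.7, 118.0]
ee_rot: [-1.803, -2.111, 0.528]
wrist_force: [2.3, 1.5, 5.1]
width: 11.3
gripper_force: 40.7
```

Contact is felt (wrist z force went from -4 to +5 N). Now I rock it back about its foot until it meets the bar.

```bash
python3 -m jog '[[[0.005,0,0,0,0.6,0,0],[0.005,0,0,0,0.6,0,0],[0.005,0,0,0,0.6,0,0],[0,0,0,0,0,0,0],[0,0,0,0,0,0,0],[0,0,0,0,0,0,0],[0,0,0,0,0,0,0],[0,0,0,0,0,0,0],[0,0,0,0,0,0,0],[0,0,0,0,0,0,0]]]'
python3 - <<'E'
from h import *
s,p,R=pose();print(np.round(R.T@s["wrist_force"],1),np.round(s["moment"],2))
E
```

```text
time: 15.17
position: [540.3, -199.4, 117.2]
ee_rot: [-1.795, -2.101, 0.542]
wrist_force: [2.0, 0.9, 7.6]
width: 11.2
gripper_force: 40.9
[ 0.6 -1.8 -7.7] [ 0.17  0.13 -0.07]
```

```bash
python3 -m jog '[[[0.005,0,0,0,0.6,-0.2,0],[0.005,0,0,0,0.6,-0.2,0],[0.005,0,0,0,0.6,-0.2,0],[0,0,0,0,0,0,0],[0,0,0,0,0,0,0],[0,0,0,0,0,0,0],[0,0,0,0,0,0,0],[0,0,0,0,0,0,0],[0,0,0,0,0,0,0],[0,0,0,0,0,0,0]]]'
python3 - <<'E'
from h import *
s,p,R=pose();print(np.round(R.T@s["wrist_force"],1),np.round(s["moment"],2),Ro.from_euler("z",-SY).apply(p-S0))
f=grab_frame("scene");g=grab_frame("side");w=grab_frame("wrist")
c=lambda i,x,y:cv2.resize(i["color"][y-50:y+50,x-65:x+65,::-1],(390,300),interpolation=cv2.INTER_CUBIC)
cv2.imwrite("pics/v5.png",np.vstack([np.hstack([c(f,255,190),c(g,350,150)]),np.hstack([cv2.resize(w["color"][:,:,::-1],(390,244)),np.zeros((244,390,3),np.uint8)])]))
E
```

```text
time: 16.0
position: [540.8, -199.3, 116.5]
ee_rot: [-1.785, -2.089, 0.559]
wrist_force: [-3.9, -0.8, 5.6]
width: 11.2
gripper_force: 40.5
[-0.2 -6.3 -2.9] [-0.38  1.12 -0.27] [ 42.45890104   0.26552396 116.4586592 ]
```

View pics/v5.png

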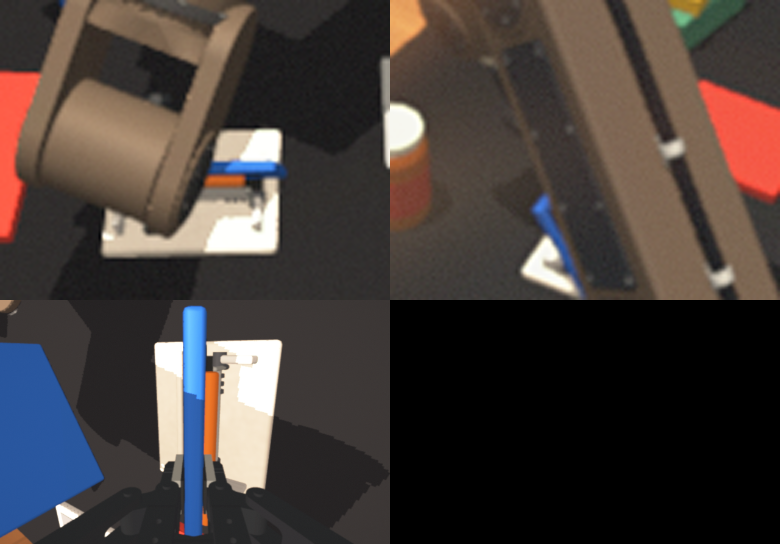

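The tablet back now meets the bar: the blue strip touches the orange in the wrist view, and there is about -6 N across the pads. Open gently, then withdraw along the tool.

```bash
python3 -m jog '[[[0,0,0,0,0,0,14],[0,0,0,0,0,0,17],[0,0,0,0,0,0,20],[0,0,0,0,0,0,26],[0,0,0,0,0,0,32],[0,0,0,0,0,0,38],[0,0,0,0,0,0,42],[0,0,0,0,0,0,42],[0,0,0,0,0,0,42],[0,0,0,0,0,0,42]]]'
python3 -m jog '[[[0,0,0,0,0,-3,42],[0,0,0,0,0,-6,42],[0,0,0,0,0,-10,42],[0,0,0,0,0,-15,42],[0,0,0,0,0,-25,42],[0,0,0,0,0,-30,42],[0,0,0,0,0,-30,42],[0,0,0,0,0,-30,42],[0,0,0,0,0,-20,42],[0,0,0,0,0,0,42]]]'
```

```text
time: 16.98
position: [541.9, -199.1, 116.1]
ee_rot: [-1.786, -2.091, 0.556]
wrist_force: [-0.4, 0.2, 0.9]
width: 41.7
gripper_force: 0.0
time: 17.82
position: [627.1, -185.6, 267.3]
ee_rot: [-1.791, -2.097, 0.554]
wrist_force: [-0.4, -0.7, -0.2]
width: 42.1
gripper_force: 0.0
```

```bash
python3 -m jog '[[[0,0,0,0,0,-15,42],[0,0,0,0,0,-25,42],[0,0,0,20,0,0,42],[0,0,0,35,0,0,42],[0,0,0,35,0,0,42],[0,0,0,35,0,0,42],[0,0,0,35,0,0,42],[0,0,0,35,0,0,42],[0,0,0,20,0,0,42],[0,0,0,0,0,0,42]]]'
python3 - <<'E'
from h import *
f=grab_frame("scene");g=grab_frame("side")
c=lambda i,x,y:cv2.resize(i["color"][y-50:y+50,x-65:x+65,::-1],(390,300),interpolation=cv2.INTER_CUBIC)
cv2.imwrite("pics/v6.png",np.vstack([np.hstack([c(f,255,190),c(g,350,160)]),np.hstack([cv2.resize(i["color"][:,:,::-1],(390,244)) for i in(f,g)])]))
E
```

```text
time: 18.65
position: [610.0, 33.5, 297.8]
ee_rot: [-1.782, -2.095, 0.557]
wrist_force: [-0.5, 0.0, -0.1]
width: 42.0
gripper_force: 0.0
```

View pics/v6.png

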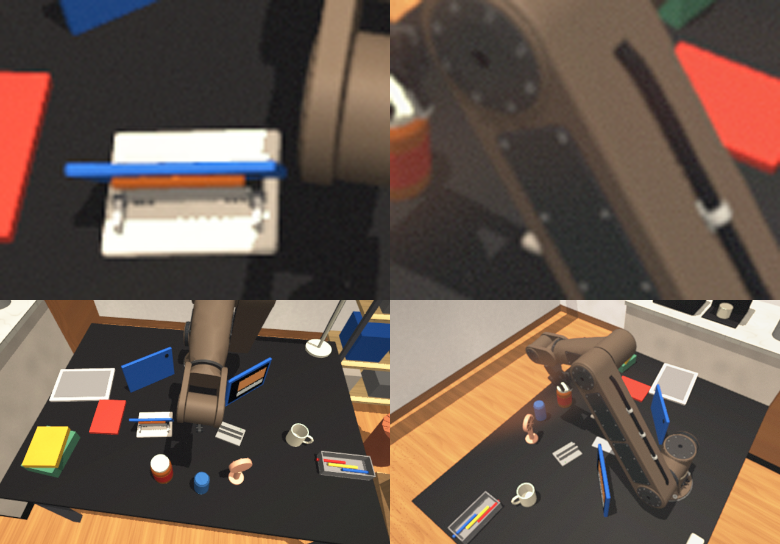

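The tablet leans on the reclined rest by itself: its strip spans 65-287 px and is centred on the bar (110-245 px). The bystanders look unmoved and the arm touches nothing. Handing in.

```bash
python3 -c "
from bench import *
print(hand_in())"
```

```text
the job is handed in; nothing more can be done
None
```

The job is handed in at about 19 s: the rest stands at its reclined stop and the blue tablet leans on it, roughly centred with its screen towards the front, the other things look untouched in the final pictures, and I viewed 11 pictures, one over the limit of 10.

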